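# Make up the gas union: coupling by hand, nut with the spanner

## Task

Make up the gas union on top of the grey junction box. First turn the steel winged coupling clockwise (seen from above) with the gripper, as far as it goes; then swing the spanner that sits on the brass hex nut below it clockwise until that nut is tight too. Turn the nut only with the spanner, leave the spanner lying on the nut, and do not disturb the jars, dish, forceps and spare nut beside it.

Things in the scene. Friction and masses are not known exactly. Their poses are not given: they have to be found in the camera images.
- gas_box: grey junction box fixed to the bench, 150 (x) x 130 (y) x 40 mm high; origin: centre of its underside. The union stands upright at the centre of its top: brass hex nut, above it the steel winged coupling, and through both a fixed steel tube stub of 13 mm diameter (17 mm at its widest) that ends 113 mm above the bench
- coupling (a joint): turn of the winged coupling about the box's upright centre axis, rad: grows clockwise seen from above, starts between 0 and 0.5, stops (tight) at 2.2; stiff (about 0.1 N m), stays where it is left. The line through its two wings has, in the box's frame, the heading 0 minus this value (counter-clockwise positive)
- coupling_centre (a point): centre of the winged coupling, on its axis, 84 mm above the bench; x axis along the wings. Round steel body 32 mm across, from 72 to 96 mm above the bench, with two flat wings 9 mm thick that reach 46 mm from the axis and span 75 to 93 mm in height
- hex_nut (a joint): turn of the hex nut about the same axis, rad: grows clockwise seen from above, starts at 0, stops (tight) at 0.95; stiff (about 0.3 N m), stays where it is left
- hex_nut_top (a point): centre of the top of the brass hex nut, 58 mm above the bench; the nut is 34 mm across flats and 18 mm high, standing on the box's top
- spanner: loose steel spanner lying flat on the box's top, its six-sided ring (10 mm thick, 56 mm outside, gap away from the handle) round the hex nut, 0.1 rad of play. Origin: ring centre, underside; x axis along the handle, heading about +1.83 in the box's frame at the start. Handle 22 mm wide, 8 mm thick, reaching 181 mm from the origin, past the box's left side, 41 mm above the bench
- jar_a: specimen jar, white with a blue cap, 42 mm across, 70 mm tall, on the bench right of the box; origin: centre of its underside
- jar_b: specimen jar like jar_a, next to it
- dish: closed Petri dish, 90 mm across, 15 mm high, on the bench in front (robot side) of the box; origin: centre of its underside
- forceps: steel forceps lying flat, 115 mm long, 25 mm wide, 4 mm high, on the bench left of and nearer than the box
- spare_nut: small spare brass hex nut, 22 mm across flats, 11 mm high, lying on the top of the gas box in its near right corner

How it is judged (in metres and radians):
On the way, in this order (a step that is already met when the one before it is completed fails the run):
1. the winged coupling is turned home (above 2.05 rad) while the hex nut has not been turned yet (below 0.25 rad) (value of joint coupling above 2.05 rad and value of joint hex_nut below 0.25 rad), for 0.2 s.
2. the hex nut is tight (above 0.83 rad), with the spanner on it (value of joint hex_nut above 0.83 rad and horizontal distance between spanner and hex_nut_top below 0.008 m and z of spanner in the frame of gas_box between 0.034 and 0.048 m), for 0.2 s.
At the end, for the whole second after the job is handed in: the coupling stands above 2.05 rad (stop at 2.2) and the hex nut above 0.83 rad (stop at 0.95); the spanner lies at rest on the box's top with its ring round the nut (ring centre within 8 mm of the nut's axis, underside 34 to 48 mm above the bench) (all of step 2 and value of joint coupling above 2.05 rad and linear speed of spanner below 0.02 m/s); the robot touches nothing.
It fails at once if the fingers or the arm press on the hex nut itself (over 2 N) (contact force between any of the fingers, the arm and hex_nut above 2 N).
It fails at once if the spanner is pressed against the winged coupling (over 3 N) (contact force between spanner and coupling above 3 N).
It fails at once if jar_a, jar_b, the dish, the forceps or the spare nut is moved by more than 25 mm (distance of any of jar_a, jar_b, dish, forceps, spare_nut from where it was at the start of the episode above 0.025 m).
It also fails if it takes over 58 s, if anything falls off the work surface, if the arm or the gripper's body presses on something with over 40 N, if the wrist force passes 120 N, or if a joint passes its speed limit or range.

## Robot

A 6-joint arm with a two-finger parallel gripper is mounted at the origin on the work surface. World frame = base frame: x ahead of the robot, y to its left, z up, the work surface at z = 0. Lengths are in m, angles in degrees, forces in N, time in s.
With the tool pointing down it reaches from about 0.4 to 0.825 m from the base axis. Payload 7 kg.
Tool frame: the origin (TCP) lies midway between the tips of the shut fingers; the grasp point (between the pads) lies ctrl.grasp_offset behind it (ctrl.grasp_offset is the distance from the TCP to the grasp point, in m); z points along the fingers, y is the line along which they close (so a half turn about z gives the same grasp; the last joint's range is limited). The gripper opens to 88 mm and grips with 3 to 60 N. Pads are 19 mm wide; open, the fingers measure 130 mm over their backs; the gripper's body (78 mm by 193 mm) begins 47 mm behind the grasp point.
Start: joints at [84.288, 20.546, 0.682, 0, -70.136, -16.507], TCP at [0.255, 0.625, 0.227] pointing down, gripper open.
Joint ranges: [-176.03, 176.03], [-82.01, 121.73], [-58.28, 71.71], [-173.87, 95.51], [-174.79, -0.11], [-173.66, 173.66]. Speed limits (degrees/s): [136.94, 136.94, 172.46, 180, 180, 180].

## Interface

Orientations are given as [roll, pitch, yaw] about the fixed x, y, z axes, in that order (R = Rz(yaw) Ry(pitch) Rx(roll)).
In Python, from plant import ctrl gives the robot as it stands. The module is installed in compiled form; this text tells all that it offers.
- The arm moves only by the tool send_rows, never from a script. Its argument "increments" is a list that holds one entry, the list of rows, each a list of 4 numbers: the shift along the world's x, y, z normalised to -1 to 1, where 1 is 0.2 m, then the turn about the world's z normalised to -1 to 1, where 1 is 1.5 rad. In form: [[[x, y, z, roll], ...]]. A call has 1 to 12 rows; each row is the pose to reach, as a shift and turn from the pose commanded when the call began; what a row does not reach only later rows make up. A row lasts 1/8 s, in which the tool goes at most 62.5 mm and 10.7 degrees, less where a joint would pass 70% of its speed; a pose out of reach is approached as far as the arm can. A call with a number of a shift or a turn outside -1 to 1 is refused whole. A call with a gripper value outside its range is refused whole. "jaw" is the opening, from 0 (shut) to 1 (fully open), set as the call begins (left out, the last holds). The fingers move at their own pace and stop on an object; the grip force is fixed at half the most. Time passes only in rows, so rows that repeat a pose let the fingers close. It gives the time, the measured TCP pose, the force, the opening and the grip force at its end, in the units of the state.
- ctrl.get_obs(): the state, without advancing time (a new reading comes with each control period).
- ctrl.snapshot(name): name is "scene" or "top" or "wrist"; returns the picture (400x640x3 uint8, red, green, blue); there is no depth.
- ctrl.calibration(name): a dict with "mtx" (3x3 intrinsics, pixels), "eye" and "attitude" of the camera in the world. Camera axes: x right, y up, looking along -z (the intrinsics and any distortion apply to the point x, -y, -z); pixel columns grow to the right and rows downward; lengths in m; the calibration is good to about 2 mm. The wrist camera is an equidistant fisheye: a pixel r from the principal point sees the ray r / f radians off the axis. A picture is of the moment at which its call begins: read the wrist's pose just before it. calibration takes no time and is no camera call; for the wrist camera it gives the pose at the moment of the call.
- ctrl.close_job(): hands the job in; it is judged then, once.
Trained networks look in the newest picture that a camera, given by its name, has taken for a name from the list of things; names that differ only in an ending like _2 or _b are one class to them, and where a whole thing is asked for, a point or a joint stands for the part that bears it (a point fixed in the world has none). Each returns a list of dicts, best first, with "conf" (0 to 1); they miss things now and then, are a little off and sometimes report something else, mostly with a low value. They report only what shows in the picture. A call takes as long as a camera call.
- ctrl.trace(thing, camera): "mask" (400x640 bool, what is visible of it) and "bbox" ([left, top, right, bottom] in pixels, round what is visible of it).
- ctrl.spot_point(thing, camera): "pixel" ([row, column] in pixels: a listed point, or the origin of a listed thing).
The state is a dict: "clock": time; "joint_pos": joint angles; "qvel": joint speeds; "tau": joint torques, N m; "tool_pos": TCP position; "orientation": TCP orientation; "force": force on the tool from outside, world axes, zero at the start; "moment": the same for the moment, N m; "opening": finger opening in m; "gripper_force": force on a finger pad.
Only numpy, scipy, OpenCV 4.12 (cv2) and the standard library are available. Lean on these libraries where they do the work, as an engineer would, in place of code of your own. Each camera call takes 0.05 s, during which the arm holds its last target. There are 200 camera calls.

## Working session

There is one attempt and no reset: what is moved stays moved. The work goes in short steps, Python scripts to look and compute and a tool call to move; the robot and the scene stay as the last step left them, time stands still between calls to the robot, and variables do not carry over. Pictures are saved under pics/ and viewed, at most 10 in all, crops included, and the job is handed in when it is done.

Besides the shell and the picture viewer there is one more tool, called after ">>>" as a command line: name --argument value ..., lists and objects as JSON in quotes. send_rows: Moves the arm, as the interface text tells. Its arguments: {"type":"object","properties":{"increments":{"type":"array"},"jaw":{"type":"number"}},"required":["increments"]}

```bash
mkdir -p pics
cat > h.py <<'E'
import numpy as np, cv2
from plant import ctrl
def ray(cam,px):
    c=ctrl.calibration(cam);K=np.array(c["mtx"]);r,col=px
    x=(col-K[0,2])/K[0,0];y=(r-K[1,2])/K[1,1]
    if cam=="wrist":
        t=np.hypot(x,y);s=np.tan(t)/t if t>1e-9 else 1;x*=s;y*=s
    A=np.array(c["attitude"])
    if A.shape!=(3,3): print("att",A)
    return np.array(c["eye"]),A@np.array([x,-y,-1.])
def at(cam,px,z):
    e,d=ray(cam,px);return e+d*(z-e[2])/d[2]
def save(cam,name):
    im=ctrl.snapshot(cam);cv2.imwrite("pics/"+name+".png",im[:,:,::-1]);return im
E
python3 - <<'E'
from h import *
for c in("top","scene"):
    print(c,ctrl.calibration(c)); save(c,c+"0")
o=ctrl.get_obs();print(o["clock"],o["tool_pos"],o["orientation"],o["opening"],ctrl.grasp_offset)
for t,z in(("gas_box",0),("coupling_centre",.084),("hex_nut_top",.058),("spanner",.04),("jar_a",0),("dish",0),("forceps",0),("spare_nut",.04)):
    for c in("top","scene"):
        for d in ctrl.spot_point(t,c)[:2]:
            print(t,c,round(d["conf"],2),np.round(d["pixel"]),at(c,d["pixel"],z).round(4))
E
```

```text
top {'mtx': array([[384.47175351,   0.        , 316.836934  ],
       [  0.        , 384.47175351, 200.1042858 ],
       [  0.        ,   0.        ,   1.        ]]), 'eye': array([0.39833454, 0.03380504, 0.74265195]), 'attitude': array([ 1.23896306e+01,  7.53574884e-02, -9.45614783e+01])}
scene {'mtx': array([[475.85036599,   0.        , 319.02298701],
       [  0.        , 475.85036599, 203.64930931],
       [  0.        ,   0.        ,   1.        ]]), 'eye': array([1.06353765, 0.47357522, 0.71030994]), 'attitude': array([ 4.71820431e+01, -8.18539908e-02,  1.30988618e+02])}
0.1 [0.25511546 0.62445619 0.22571744] [ 1.79914802e+02 -8.55141099e-03 -2.22246877e+01] 0.0876612356293874 0.0188
att [ 1.23896306e+01  7.53574884e-02 -9.45614783e+01]Traceback (most recent call last):
  File "<stdin>", line 8, in <module>
  File "h.py", line 12, in at
    e,d=ray(cam,px);return e+d*(z-e[2])/d[2]
                                        ~^^^
IndexError: invalid index to scalar variable.
```

```bash
sed -i 's/    if A.shape.*/    from scipy.spatial.transform import Rotation as R\n    A=R.from_euler("xyz",A,degrees=True).as_matrix()/' h.py
python3 - <<'E'
from h import *
for t,z in(("gas_box",0),("coupling_centre",.084),("hex_nut_top",.058),("spanner",.04),("jar_a",0),("dish",0),("forceps",0),("spare_nut",.04)):
    for c in("top","scene"):
        for d in ctrl.spot_point(t,c)[:2]:
            print(t,c,round(d["conf"],2),np.round(d["pixel"]),at(c,d["pixel"],z).round(4))
a=cv2.imread("pics/top0.png");cv2.imwrite("pics/top0c.png",cv2.resize(a[60:360,120:520],None,fx=2,fy=2))
E
```

```text
gas_box top 0.78 [199. 338.] [ 0.5598 -0.0193  0.    ]
gas_box top 0.38 [192. 336.] [ 0.5753 -0.0165  0.    ]
gas_box scene 0.6 [224. 293.] [ 0.5686 -0.0278  0.    ]
gas_box scene 0.43 [240. 409.] [0.446  0.1793 0.    ]
coupling_centre top 0.85 [187. 336.] [ 0.5635 -0.0132  0.084 ]
coupling_centre scene 0.93 [197. 299.] [ 0.5636 -0.0126  0.084 ]
hex_nut_top top 0.45 [191. 337.] [ 0.5616 -0.0161  0.058 ]
hex_nut_top scene 0.52 [204. 297.] [ 0.5605 -0.02    0.058 ]
hex_nut_top scene 0.32 [237. 409.] [0.4912 0.2004 0.058 ]
spanner top 0.92 [193. 335.] [ 0.5634 -0.0123  0.04  ]
spanner scene 0.97 [210. 297.] [ 0.5606 -0.0218  0.04  ]
jar_a top 0.83 [190. 418.] [ 0.5649 -0.1797  0.    ]
jar_a top 0.67 [234. 407.] [ 0.4807 -0.1476  0.    ]
jar_a scene 0.96 [192. 241.] [ 0.5707 -0.1865  0.    ]
jar_a scene 0.64 [179. 281.] [ 0.4791 -0.151   0.    ]
dish top 0.86 [272. 338.] [ 0.4185 -0.007   0.    ]
dish scene 0.83 [190. 342.] [ 0.4155 -0.0183  0.    ]
forceps scene 0.6 [238. 408.] [0.4436 0.177  0.    ]
forceps scene 0.25 [190. 307.] [ 0.467 -0.079  0.   ]
spare_nut top 0.69 [221. 350.] [ 0.5081 -0.0361  0.04  ]
spare_nut scene 0.42 [190. 311.] [ 0.4971 -0.0404  0.04  ]
```

View pics/top0c.png

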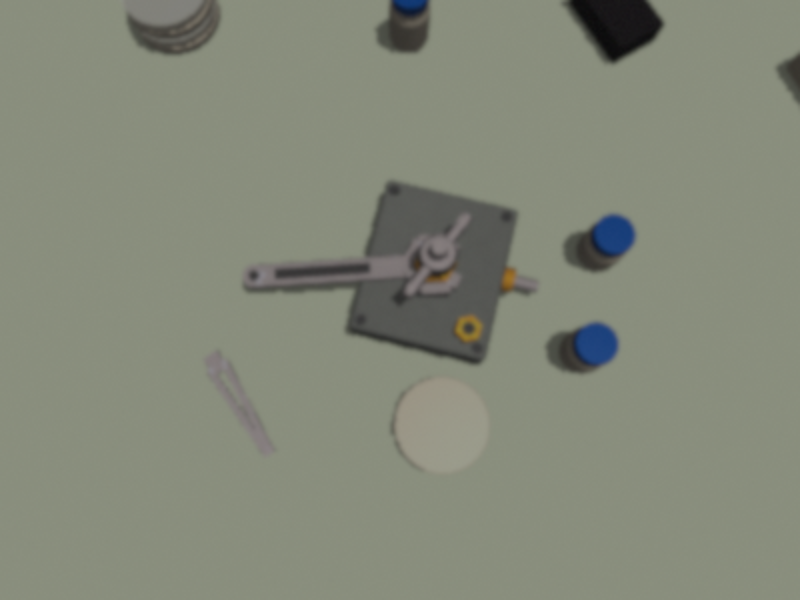

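View pics/scene0.png

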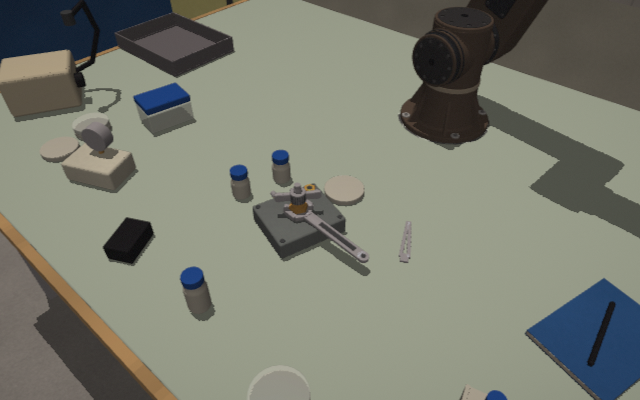

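Top view: wings run from crop (410,290) to (465,217), spanner handle ends at crop (250,277), and the box is rotated. A further jar stands behind at crop (408,40). Next I compute headings.

Run:
```python
from h import *
P=lambda u,v,z:at("top",(60+v/2,120+u/2),z)[:2]
hd=lambda a,b:np.degrees(np.arctan2(*(b-a)[::-1])).round(1)
c=[P(u,v,.04) for u,v in((393,183),(517,209),(482,361),(348,331))]
print("box",np.mean(c,0),hd(c[3],c[0]),hd(c[2],c[1]),hd(c[2],c[3])-90,hd(c[1],c[0])-90, [np.linalg.norm(c[i]-c[i-1]).round(3) for i in range(4)])
w=[P(410,290,.088),P(466,217,.088)];print("wings",w,np.mean(w,0),hd(*w))
print("stub top",P(438,247,.113))
s=P(252,277,.047);print("handle end",s,hd(np.array([.5635,-.013]),s),np.linalg.norm(s-[.5635,-.013]))
print("handle axis",hd(P(365,269,.049),P(252,277,.049)))
print("far jar",P(408,40,0),P(410,3,.07),"black",P(612,60,0))
for t in("coupling","spanner","gas_box"):
    for d in ctrl.trace(t,"top")[:1]:
        m=d["mask"];v=np.argwhere(m).astype(float);z={"coupling":.09,"spanner":.047,"gas_box":.04}[t]
        q=np.array([at("top",p,z)[:2] for p in v]);r=cv2.minAreaRect(q.astype(np.float32)*1000)
        e=np.linalg.eigh(np.cov(q.T));ax=e[1][:,1];print(t,d["conf"],d["bbox"],r,np.degrees(np.arctan2(ax[1],ax[0])))
```

```text
box [ 0.55958162 -0.0171908 ] -20.7 -18.9 -17.299999999999997 -17.0 [np.float64(0.15), np.float64(0.121), np.float64(0.15), np.float64(0.126)]
wings [array([0.53193919, 0.00977369]), array([ 0.59389268, -0.04533248])] [ 0.56291593 -0.0177794 ] -41.7
stub top [ 0.56197142 -0.0160537 ]
handle end [0.56426344 0.15328195] 89.7 0.16628370245959218
handle axis 89.6
far jar [ 0.82009858 -0.01412195] [ 0.81961053 -0.01484724] black [ 0.77971573 -0.22666274]
coupling 0.84 [321.7, 165.3, 354.0, 210.2] ((560.9027099609375, -15.437408447265625), (33.808326721191406, 89.31027221679688), 64.2828598022461) 137.63568979135798
spanner 0.63 [241.8, 177.6, 350.3, 209.4] ((569.5430297851562, 60.86472702026367), (202.3598175048828, 57.43065643310547), 85.4240951538086) 86.35042134900601Traceback (most recent call last):
  File "<stdin>", line 14, in <module>
  File "h.py", line 13, in at
    e,d=ray(cam,px);return e+d*(z-e[2])/d[2]
        ~~~^^^^^^^^
  File "h.py", line 4, in ray
    c=ctrl.calibration(cam);K=np.array(c["mtx"]);r,col=px
ValueError: time passes only in moves, steps and waits
```

>>> send_rows --increments '[[[0.5,-1,0,0],[0.5,-1,0,0],[0.5,-1,0,0],[0.5,-1,0,0]]]' --jaw 1

```text
clock: 1.6
tool_pos: [0.3561, 0.4224, 0.227]
orientation: [-180.0, 0.0, -22.3]
force: [0.7, 0.7, -0.6]
opening: 0.0876
gripper_force: 0.0
```

>>> send_rows --increments '[[[0.5,-1,0,-0.1],[0.5,-1,0,-0.1],[0.5,-1,0,-0.1],[0.5,-1,0,-0.1]]]'

```text
clock: 2.1
tool_pos: [0.456, 0.2224, 0.227]
orientation: [-180.0, -0.0, -30.9]
force: [0.2, -0.4, -0.5]
opening: 0.0874
gripper_force: 0.0
```

>>> send_rows --increments '[[[0.5,-1,0,-0.13],[0.5,-1,0,-0.13],[0.5,-1,0,-0.13],[0.5,-1,0,-0.13],[0.5,-1,0,-0.13]]]'

```text
clock: 2.72
tool_pos: [0.5559, 0.0225, 0.2263]
orientation: [180.0, 0.0, -42.2]
force: [-1.3, 1.2, -0.6]
opening: 0.0877
gripper_force: 0.0
```

>>> send_rows --increments '[[[0.03,-0.19,-0.25,0],[0.03,-0.19,-0.25,0],[0.03,-0.19,-0.25,0]]]'

```text
clock: 3.1
tool_pos: [0.5616, -0.0127, 0.1772]
orientation: [-180.0, -0.0, -42.0]
force: [0.0, 1.0, 0.8]
opening: 0.0875
gripper_force: 0.0
```

Run:
```python
from h import *
o=ctrl.get_obs();print(o["tool_pos"],o["orientation"],o["joint_pos"])
c=ctrl.calibration("wrist");K=c["mtx"];print(c["eye"],c["attitude"],K[0])
save("wrist","w1")
C=dict(c)
ctrl_cal=c
import h
for t,z in(("coupling_centre",.084),("hex_nut_top",.058),("spanner",.04)):
    for d in ctrl.spot_point(t,"wrist")[:1]: print(t,d["conf"],d["pixel"],at("wrist",d["pixel"],z))
```

```text
[ 0.56160383 -0.01267774  0.17715442] [-1.79986116e+02 -3.50107841e-02 -4.19719148e+01] [ 1.86881151e+01  1.21143602e+01 -1.78980341e+01  2.73973812e-02
 -5.99583506e+01  2.93262645e+01]
[ 0.62209118 -0.06648982  0.33594745] [-1.69616482e+01 -2.77719015e-02 -1.31937192e+02] [309.70691629   0.         318.58896698]
coupling_centre 0.6 [204.1, 321.7] [ 0.56394819 -0.01677499  0.084     ]
hex_nut_top 0.48 [195.4, 323.0] [ 0.56341827 -0.01820847  0.058     ]
spanner 0.46 [270.0, 392.6] [ 0.44399547 -0.01610513  0.04      ]
```

View pics/w1.png

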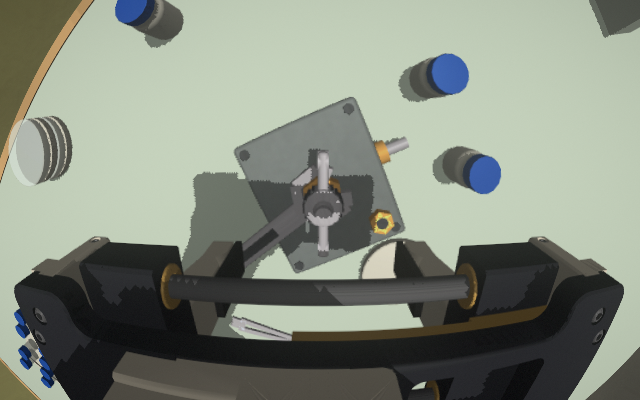

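Wrist view: the wings are vertical at columns 322–323 (rows 153–253), centred between the fingers, and the stub top is near (210,322), so alignment is good. Descend and grip the body.

>>> send_rows --increments '[[[0.007,-0.012,-0.3,0],[0.007,-0.012,-0.3,0],[0.007,-0.012,-0.515,0],[0.007,-0.012,-0.515,0],[0.007,-0.012,-0.515,0]]]'

```text
clock: 3.92
tool_pos: [0.5641, -0.0152, 0.0759]
orientation: [-179.9, -0.1, -41.9]
force: [0.3, 0.2, 0.2]
opening: 0.0876
gripper_force: 0.0
```

>>> send_rows --increments '[[[0,0,0,0],[0,0,0,0],[0,0,0,0],[0,0,0,0],[0,0,0,0],[0,0,0,0],[0,0,0,0]]]' --jaw 0

```text
clock: 4.8
tool_pos: [0.5613, -0.0169, 0.0734]
orientation: [179.8, 0.0, -42.0]
force: [-2.6, -5.3, 3.1]
opening: 0.0314
gripper_force: 30.0
```

>>> send_rows --increments '[[[0,0,0,-0.1],[0,0,0,-0.2],[0,0,0,-0.3],[0,0,0,-0.4],[0,0,0,-0.5],[0,0,0,-0.6],[0,0,0,-0.6]]]'

```text
clock: 5.68
tool_pos: [0.5613, -0.0168, 0.0734]
orientation: [179.9, -0.1, -93.7]
force: [-1.9, -5.5, 2.5]
opening: 0.0314
gripper_force: 30.0
```

Run:
```python
from h import *
o=ctrl.get_obs();print(o["tool_pos"],o["orientation"],o["joint_pos"],o["force"],o["moment"],o["gripper_force"])
```

```text
[ 0.56133122 -0.01684962  0.0733972 ] [ 1.79852892e+02 -1.04580174e-01 -9.36993737e+01] [ 18.28102569  18.53980931 -24.74948417   0.05742085 -46.88627925
 -22.01984206] [-1.91763602 -5.47525938  2.45897569] [-1.89586958  0.93132898 -0.11718588] 29.998665153980255
```

>>> send_rows --increments '[[[0,0,0,-0.1],[0,0,0,-0.2],[0,0,0,-0.3],[0,0,0,-0.4],[0,0,0,-0.5],[0,0,0,-0.55],[0,0,0,-0.55]]]'

```text
clock: 6.55
tool_pos: [0.5614, -0.0168, 0.0734]
orientation: [180.0, -0.2, -140.9]
force: [-3.2, -4.9, 2.9]
opening: 0.0314
gripper_force: 30.0
```

Run:
```python
from h import *
o=ctrl.get_obs();print(o["orientation"],o["force"],o["moment"],o["opening"])
```

```text
[ 1.79979377e+02 -1.73497429e-01 -1.40905658e+02] [-3.19682882 -4.91800056  2.85703858] [-1.83129207  0.7582194  -0.11523119] 0.0314261812977285
```

>>> send_rows --increments '[[[0,0,0,-0.03],[0,0,0,-0.05],[0,0,0,-0.05]]]'

```text
clock: 6.92
tool_pos: [0.5614, -0.0169, 0.0734]
orientation: [180.0, -0.2, -145.1]
force: [-1.7, -5.3, 2.5]
opening: 0.0315
gripper_force: 30.0
```

Run:
```python
from h import *
o=ctrl.get_obs();print(o["orientation"],o["force"],o["moment"],o["opening"])
```

```text
[ 179.99817085   -0.18044802 -145.13414824] [-1.72971839 -5.27626791  2.54294299] [-1.84277073  0.79866656  0.20142281] 0.031481616017594284
```

The moment jumped, so the stop has been reached. Release, rise and check.

>>> send_rows --increments '[[[0,0,0,0],[0,0,0,0],[0,0,0,0],[0,0,0,0],[0,0,0.3,0],[0,0,0.63,0],[0,0,0.63,0],[0,0,0.63,0]]]' --jaw 1

```text
clock: 7.92
tool_pos: [0.5625, -0.0154, 0.1998]
orientation: [180.0, 0.1, -145.1]
force: [-0.6, 0.1, -0.9]
opening: 0.0875
gripper_force: 0.0
```

>>> send_rows --increments '[[[0.06,0.76,0,0.61],[0.06,0.76,0,0.61],[0.06,0.76,0,0.61],[0.06,0.76,0,0.61],[0.06,0.76,0,0.61],[0.06,0.76,0,0.61],[0.06,0.76,0,0.61]]]' --jaw 0.5

```text
clock: 8.8
tool_pos: [0.5743, 0.1362, 0.1985]
orientation: [179.9, -0.1, -92.9]
force: [0.3, -0.2, -1.2]
opening: 0.0435
gripper_force: 0.0
```

Run:
```python
from h import *
o=ctrl.get_obs();print(o["tool_pos"],o["orientation"],o["opening"])
a=save("wrist","w2")
for d in ctrl.trace("spanner","wrist")[:1]:
    v=np.argwhere(d["mask"]);q=np.array([at("wrist",p,.049)[:2] for p in v[::7]])
    k=q[q[:,1]>.06];e=np.linalg.eigh(np.cov(k.T))[1][:,1];print("sp",d["conf"],len(k),k.mean(0),k.max(0),np.degrees(np.arctan2(e[1],e[0])))
```

```text
[0.57425073 0.13616693 0.1984872 ] [ 1.79910018e+02 -5.15025696e-02 -9.29146519e+01] 0.043504742448331184
sp 0.89 291 [0.56933065 0.10741455] [0.57924549 0.15984465] 86.55824419689172
```

View pics/w2.png

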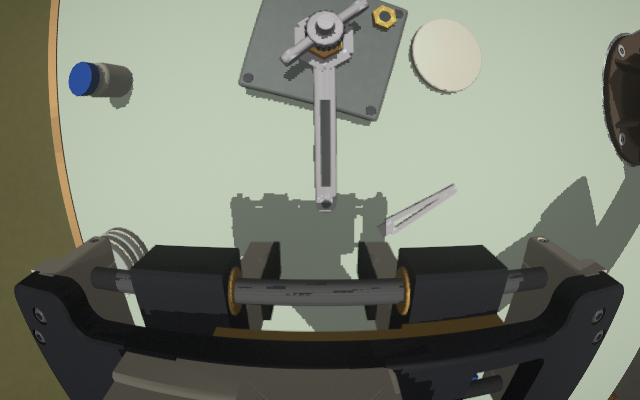

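Wrist view: the handle runs from (65,325) to (208,325), centred between the half-open fingers. The wings have turned. Descend to straddle the handle.

>>> send_rows --increments '[[[-0.012,0,-0.3,0],[-0.012,0,-0.55,0],[-0.012,0,-0.7,0],[-0.012,0,-0.83,0],[-0.012,0,-0.83,0],[-0.012,0,-0.83,0]]]'

```text
clock: 9.65
tool_pos: [0.5729, 0.1366, 0.0345]
orientation: [-179.9, 0.0, -92.7]
force: [0.3, -0.7, 1.4]
opening: 0.044
gripper_force: 0.0
```

Run:
```python
from h import *
o=ctrl.get_obs();p=o["tool_pos"];print(p,o["orientation"],o["force"])
c=np.array([.562,-.0155]);d=p[:2]-c;print(np.hypot(*d),np.degrees(np.arctan2(d[1],d[0])))
for t in np.radians([-10,-20,-30,-40,-50,-60,-65,-70,-75]):
    R=np.array([[np.cos(t),-np.sin(t)],[np.sin(t),np.cos(t)]]);print(np.degrees(t).round(),((R@d-d)/.2).round(3),(t/1.5).round(3))
```

```text
[0.57292053 0.13663625 0.03450302] [-1.79943051e+02  1.74303739e-02 -9.27175131e+01] [ 0.29711512 -0.69260245  1.409636  ]
0.15252769447146164 85.89427808128364
-10.0 [ 0.131 -0.021] -0.116
-20.0 [ 0.257 -0.065] -0.233
-30.0 [ 0.373 -0.129] -0.349
-40.0 [ 0.476 -0.213] -0.465
-50.0 [ 0.563 -0.314] -0.582
-60.0 [ 0.631 -0.428] -0.698
-65.0 [ 0.658 -0.489] -0.756
-70.0 [ 0.679 -0.552] -0.814
-75.0 [ 0.694 -0.617] -0.873
```

>>> send_rows --increments '[[[0.065,-0.008,0,-0.058],[0.131,-0.021,0,-0.116],[0.195,-0.041,0,-0.175],[0.257,-0.065,0,-0.233],[0.317,-0.095,0,-0.291],[0.373,-0.129,0,-0.349],[0.426,-0.17,0,-0.407],[0.476,-0.213,0,-0.465],[0.521,-0.262,0,-0.524],[0.563,-0.314,0,-0.582],[0.563,-0.314,0,-0.582]]]'

```text
clock: 11.02
tool_pos: [0.686, 0.0735, 0.0353]
orientation: [-179.9, 0.1, -142.7]
force: [-0.6, -0.2, 1.0]
opening: 0.0435
gripper_force: 0.0
```

Run:
```python
from h import *
o=ctrl.get_obs();p=o["tool_pos"];print(p,o["orientation"],o["force"])
c=np.array([.562,-.0155]);d=p[:2]-c;print(np.hypot(*d),np.degrees(np.arctan2(d[1],d[0])))
for t in np.radians([-4,-8,-10,-12,-14,-16]):
    R=np.array([[np.cos(t),-np.sin(t)],[np.sin(t),np.cos(t)]]);print(np.degrees(t).round(),((R@d-d)/.2).round(3),(t/1.5).round(3))
```

```text
[0.68601334 0.0734817  0.03532035] [-1.79949758e+02  1.46672212e-01 -1.42740101e+02] [-0.62696129 -0.1577965   1.00568558]
0.15263371039918516 35.66008827981586
-4.0 [ 0.03  -0.044] -0.047
-8.0 [ 0.056 -0.091] -0.093
-10.0 [ 0.068 -0.114] -0.116
-12.0 [ 0.079 -0.139] -0.14
-14.0 [ 0.089 -0.163] -0.163
-16.0 [ 0.099 -0.188] -0.186
```

>>> send_rows --increments '[[[0.03,-0.044,0,-0.047],[0.056,-0.091,0,-0.093],[0.056,-0.091,0,-0.093]]]'

```text
clock: 11.4
tool_pos: [0.6965, 0.0556, 0.0346]
orientation: [-180.0, 0.1, -150.6]
force: [-0.2, 0.9, -0.7]
opening: 0.0438
gripper_force: 0.2
```

Run:
```python
from h import *
o=ctrl.get_obs();print(o["force"],o["moment"],o["tool_pos"],o["orientation"])
save("wrist","w3");a=save("scene","s3")
cv2.imwrite("pics/w3s.png",cv2.imread("pics/w3.png"))
```

```text
[-0.23767813  0.94111117 -0.69524822] [ 0.18698731 -0.1125828  -0.00758663] [0.69654022 0.05562445 0.03457051] [-1.79977647e+02  9.07347060e-02 -1.50608517e+02]
```

View pics/w3.png

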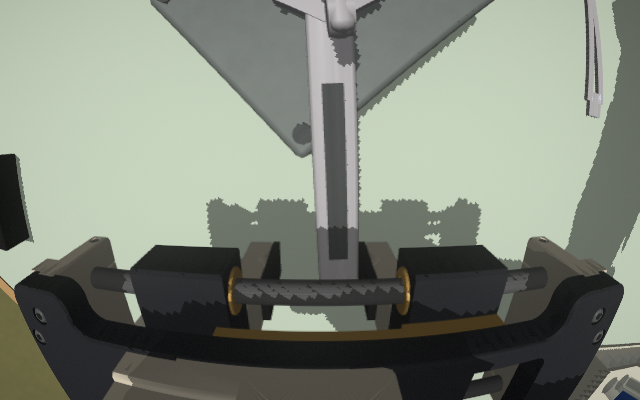

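The handle follows the right-hand finger. It runs from (330,60) to (338,260). Creep on until the force rises.

>>> send_rows --increments '[[[0.014,-0.024,0,-0.023],[0.027,-0.049,0,-0.047],[0.027,-0.049,0,-0.047]]]'

```text
clock: 11.88
tool_pos: [0.7018, 0.0453, 0.0336]
orientation: [-180.0, 0.0, -154.8]
force: [0.0, -0.2, 2.6]
opening: 0.0443
gripper_force: 0.6
```

>>> send_rows --increments '[[[0.006,-0.012,0,-0.012],[0.012,-0.025,0,-0.023],[0.012,-0.025,0,-0.023]]]'

```text
clock: 12.25
tool_pos: [0.7039, 0.0404, 0.0335]
orientation: [-180.0, -0.0, -156.7]
force: [-1.3, 1.1, 1.3]
opening: 0.0438
gripper_force: 1.0
```

>>> send_rows --increments '[[[0.006,-0.012,0,-0.012],[0.012,-0.025,0,-0.023],[0.012,-0.025,0,-0.023]]]'

```text
clock: 12.62
tool_pos: [0.7063, 0.0353, 0.0334]
orientation: [-180.0, -0.0, -158.7]
force: [-2.2, 0.6, 0.4]
opening: 0.0436
gripper_force: 0.8
```

Run:
```python
from h import *
o=ctrl.get_obs();print(o["force"],o["moment"],o["tool_pos"],o["orientation"],o["gripper_force"])
save("wrist","w4")
for d in ctrl.trace("spanner","wrist")[:1]:
    v=np.argwhere(d["mask"]);q=np.array([at("wrist",p,.049)[:2] for p in v[::7]])
    r=np.hypot(*(q-[.562,-.0155]).T);k=q[(r>.05)];e=np.linalg.eigh(np.cov(k.T))[1][:,1];print("sp",d["conf"],len(k),k.mean(0),r.max(),np.degrees(np.arctan2(e[1],e[0])),np.degrees(np.arctan2(*(k.mean(0)-[.562,-.0155])[::-1])))
```

```text
[-2.17090823  0.59693227  0.37150939] [0.47171451 0.45735452 0.01299099] [0.70628032 0.03525897 0.0334196 ] [-1.79993503e+02 -1.21940772e-02 -1.58734318e+02] 0.8306834287941456
sp 0.69 1399 [0.65457687 0.02237615] 0.15937380100825174 -156.16763719272018 22.25103658463092
```

>>> send_rows --increments '[[[0.006,-0.012,0,-0.012],[0.01,-0.025,0,-0.023],[0.01,-0.025,0,-0.023]]]'

```text
clock: 13.1
tool_pos: [0.7081, 0.0306, 0.0334]
orientation: [180.0, -0.0, -160.7]
force: [-3.6, 3.5, 0.8]
opening: 0.0439
gripper_force: 1.9
```

>>> send_rows --increments '[[[0.005,-0.012,0,-0.012],[0.009,-0.026,0,-0.023],[0.009,-0.026,0,-0.023]]]'

```text
clock: 13.48
tool_pos: [0.7095, 0.0259, 0.0334]
orientation: [180.0, -0.0, -162.7]
force: [-5.4, 5.3, 0.8]
opening: 0.0439
gripper_force: 3.2
```

Run:
```python
from h import *
o=ctrl.get_obs();print(o["force"],o["moment"],o["tool_pos"],o["orientation"],o["gripper_force"])
a=save("top","t5");cv2.imwrite("pics/t5c.png",cv2.resize(a[100:280,220:440,::-1],None,fx=3,fy=3,interpolation=cv2.INTER_CUBIC))
b=save("scene","s5");cv2.imwrite("pics/s5c.png",cv2.resize(b[140:300,200:400,::-1],None,fx=4,fy=3.7,interpolation=cv2.INTER_CUBIC))
```

```text
[-5.38790762  5.32622653  0.81676452] [1.90834114 1.71192033 0.09360351] [0.70947647 0.02590762 0.0333751 ] [ 1.79955490e+02 -4.52933593e-02 -1.62671550e+02] 3.175489157438278
```

View pics/s5c.png

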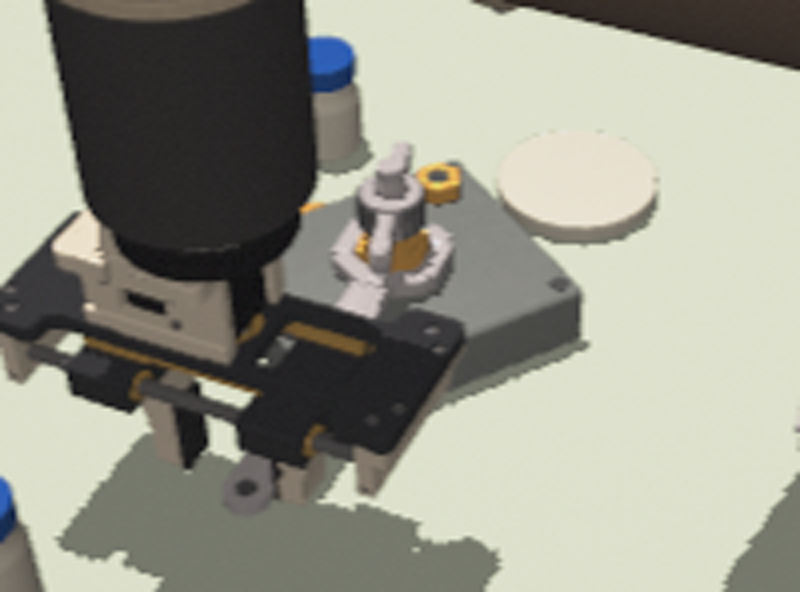

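Force rises to about 7 N with the ring flat round the nut, so the stop is reached. Back off by half the gap, lift, and check.

>>> send_rows --increments '[[[-0.015,0.046,0,0.03],[-0.015,0.046,0,0.03],[-0.015,0.046,0,0.03],[-0.015,0.046,0.2,0.03],[-0.015,0.046,0.5,0.03],[-0.015,0.046,0.9,0.03],[-0.015,0.046,0.9,0.03],[-0.015,0.046,0.9,0.03]]]'

```text
clock: 14.58
tool_pos: [0.7078, 0.0346, 0.2155]
orientation: [-180.0, 0.2, -160.1]
force: [0.7, 0.7, -2.3]
opening: 0.0442
gripper_force: 0.0
```

>>> send_rows --increments '[[[0,0.9,0,0],[0,0.9,0,0],[0,0.9,0,0],[0,0.9,0,0],[0,0.9,0,0]]]'

```text
clock: 15.2
tool_pos: [0.7063, 0.2146, 0.2112]
orientation: [-180.0, -0.2, -160.0]
force: [0.4, 0.8, -0.5]
opening: 0.0438
gripper_force: 0.0
```

Run:
```python
from h import *
o=ctrl.get_obs();print(o["clock"],o["force"],o["tool_pos"])
a=save("top","t6");cv2.imwrite("pics/t6c.png",cv2.resize(a[120:260,260:430,::-1],None,fx=4,fy=4,interpolation=cv2.INTER_CUBIC))
for c in("top","scene"):
  if c=="scene":save(c,"s6")
  for t,z in(("spanner",.04),("coupling_centre",.084),("dish",0),("spare_nut",.04)):
    for d in ctrl.spot_point(t,c)[:1]: print(c,t,d["conf"],at(c,d["pixel"],z))
```

```text
15.2 [ 0.36900995  0.75487683 -0.51822306] [0.70632128 0.21460123 0.21124172]
top spanner 0.56 [ 0.56165149 -0.00987362  0.04      ]
top coupling_centre 0.98 [ 0.56298844 -0.01739384  0.084     ]
top dish 0.8 [ 0.41674069 -0.0050842   0.        ]
top spare_nut 0.46 [ 0.50003155 -0.03622501  0.04      ]
scene spanner 0.56 [ 0.56704911 -0.01441118  0.04      ]
scene coupling_centre 0.59 [ 0.56898459 -0.01433537  0.084     ]
```

View pics/t6c.png

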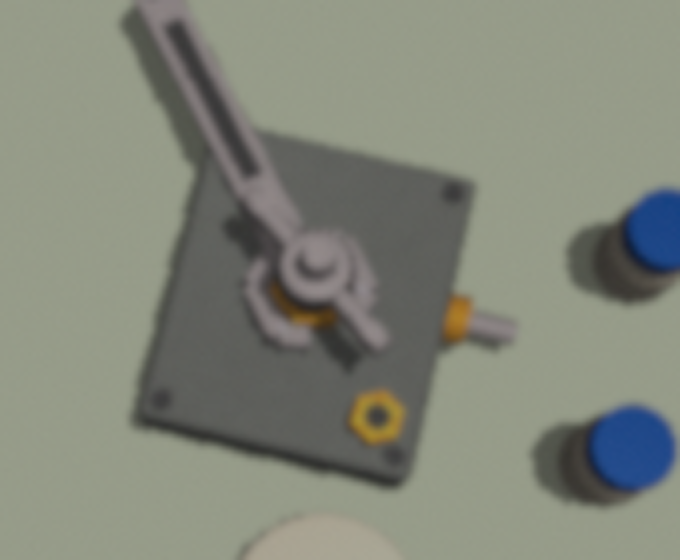

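Run:
```python
from h import *
P=lambda u,v,z:at("top",(120+v/4,260+u/4),z)[:2]
hd=lambda a,b:np.degrees(np.arctan2(*(b-a)[::-1])).round(1)
print("handle",hd(P(266,190,.049),P(165,12,.049)),hd(np.array([.562,-.0155]),P(165,12,.049)))
print("box",hd(P(410,485,.04),P(474,182,.04)),hd(P(135,415,.04),P(262-60,130+0,.04)))
c=P(317,262,.113);print("stub",c,"wing",hd(P(380,340,.09),np.array([.562,-.0160])))
print("ring",P(247,285,.05),P(380,285,.05),P(290,347,.05))
ctrl.trace
for d in ctrl.trace("spanner","top")[:1]:
    print(d["conf"],d["bbox"])
```

```text
handle 23.7 21.4
box -17.9 -17.0
stub [ 0.55845693 -0.01615394] wing 36.9
ring [0.56610907 0.01219649] [ 0.56118776 -0.04923977] [ 0.53532331 -0.00508177]
0.63 [290.7, 115.3, 352.8, 208.7]
```

```bash
python3 -c "
from plant import ctrl
print(ctrl.close_job())"
```

```text
the job is handed in; nothing more can be done
None
```

The job is handed in, but no verdict came back: by camera estimate the coupling stands at about 2.19 rad, the hex nut is at or near its stop (torque rose there), and the spanner lies round it; what I saw beside it looked undisturbed (jar_a, jar_b and forceps not re-measured).

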